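# Lift the stay that locks a parts drawer and open it

## Task

Of the two small grey one-drawer chests on the bench, the one with the red front is locked shut by the steel stay hinged on its lid. Lift that stay by its yellow grip up and right over on its hinge until it lies back on the lid, then pull the red drawer at least 5 cm out by its black pull and let go. Leave the stay of the blue-fronted chest down.

Things in the scene. Friction and masses are not known exactly. Their poses are not given: they have to be found in the camera images.
- red_stay_hinge (a point): Middle of the stay's hinge axis on the red drawer's chest, a fixed grey steel box 140 deep x 130 wide x 75 mm high: 5 mm above its lid, 50 mm behind its front edge, on its middle line. Axes are the chest's and do not turn with the stay: -x out of the drawer front (the way it opens), y along the hinge, z up. The twin chest with a blue drawer stands to its left or right.
- red_stay_grip (a point): Centre of the yellow grip on the red chest's stay: a disc 22 mm in diameter, 16 mm thick, axis along the hinge, so it can turn between fingers that pinch its flat sides (chest +y and -y). Stay down: 58 mm in front of the hinge axis, 25 mm above it, 8 mm in front of the chest. Always 63 mm from the axis. Stay: 12 mm wide strap, 0.09 kg, its 36 mm wide lip before the drawer front.
- red_stay (a joint): Angle of the red chest's stay about its hinge, rad: 0 down and locking, grows as the grip end is lifted and swung back, 2.6 at its stop, lying back over the lid with the grip on the lid. It swings freely: let go before about 1.2 it falls shut again, beyond about 1.6 it falls back open.
- red_drawer (a joint): How far the red drawer is out, m: 0 shut, 0.09 at its stop. It slides with about 1.5 N of friction and stays where it is left; with the stay down it is blocked after 3 mm.
- red_pull (a point): Centre of the red drawer's black pull: an upright tab 34 mm long (out from the front), 12 mm thick (along the chest's y), 26 mm high, mid-width on the drawer front; drawer shut, 21 mm in front of the chest's front edge and 31 mm below its lid. It can be pinched from above by its two sides. Axes as the chest's; it moves with the drawer.
- blue_stay_grip (a point): Centre of the same yellow grip on the twin chest with the blue drawer, which is to be left as it is.

How it is judged (in metres and radians):
On the way:
1. the red drawer's stay is lifted past upright while the drawer is still shut (value of joint red_stay above 1.7 rad and value of joint red_drawer below 0.012 m), for 0.2 s.
At the end, for the whole second after the job is handed in: The red drawer's stay lies back on the lid (joint over 2.3 rad), the red drawer is at least 45 mm out and at rest, and the blue drawer's stay is still down (its grip within 20 mm of its start) (value of joint red_stay above 2.3 rad and value of joint red_drawer above 0.045 m and velocity of joint red_drawer below 0.01 m/s and distance of blue_stay_grip from where it was at the start of the episode below 0.02 m); the robot touches nothing.
It fails at once if the red drawer is forced while its stay is down (value of joint red_drawer above 0.012 m and value of joint red_stay below 1 rad).
It fails at once if the blue drawer's stay is lifted (distance of blue_stay_grip from where it was at the start of the episode above 0.02 m).
It also fails if it takes over 45 s, if anything falls off the work surface, if the arm or the gripper's body presses on something with over 40 N, if the wrist force passes 120 N, or if a joint passes its speed limit or range.

## Robot

A 6-joint arm with a two-finger parallel gripper is mounted at the origin on a cart in front of the work surface, level with it; the furniture and walls round the work are solid. World frame = base frame: x ahead of the robot, y to its left, z up, the work surface at z = 0. Lengths are in mm, angles in degrees, forces in N, time in s.
With the tool pointing down it reaches from about 300 to 1000 mm from the base axis. Payload 5.1 kg.
Tool frame: the origin (TCP) lies at the very end of the fingers, on their centre line; the grasp point (between the pads) lies r.hold_point_z behind it (r.hold_point_z is the distance from the TCP to the grasp point, in mm); z points along the fingers, y is the line along which they close (so a half turn about z gives the same grasp; the last joint's range is limited). The gripper opens to 95 mm and grips with 3 to 60 N. Pads are 20 mm wide; open, the fingers measure 119 mm over their backs; the gripper's body (75 mm by 180 mm) begins 59 mm behind the grasp point.
Start: joints at [-79.16, 7.093, 94.555, -0, 78.352, -4.733], TCP at [174.47, -626.135, 214.656] pointing down, gripper open.
Joint ranges: [-149.61, 149.61], [-58.7, 133.49], [1.44, 155.28], [-77.14, 257.14], [18.33, 153.61], [-166.67, 166.67]. Speed limits (degrees/s): [147.25, 147.25, 180, 180, 180, 180].

## Interface

Orientations are given as a 3x3 rotation matrix whose columns are the frame's x, y, z axes.
In Python, from rig import r gives the robot as it stands.
- The arm moves only by the shell command python3 -m crank 'ROWS' [FORCE]. ROWS is JSON, a list of rows, each a list of 5 numbers: the shift along the tool's x, y, z in m, then the turn about the tool's z in rad, then the gripper command: -1 is shut, 1 is fully open, values between are in proportion. In form: [[tx, ty, tz, roll, claw], ...]. A call has 1 to 5 rows; each row is the pose to reach, as a shift and turn from the pose commanded when the call began, along the tool's axes at that moment; what a row does not reach only later rows make up. A row lasts 1/8 s, in which the tool goes at most 62.5 mm and 10.7 degrees, less where a joint would pass 70% of its speed; a pose out of reach is approached as far as the arm can. A call with a gripper value outside its range is refused whole. The fingers move at their own pace and stop on an object; FORCE is the grip in N (left out, the last holds). Time passes only in rows, so rows that repeat a pose let the fingers close. It gives the time, the measured TCP pose, the force, the opening and the grip force at its end, in the units of the state.
- r.get_obs(): the state, without advancing time (a new reading comes with each control period).
- r.snapshot(name): name is "scene" or "side" or "wrist"; returns the picture (480x640x3 uint8, blue, green, red); there is no depth.
- r.calibration(name): a dict with "fovy" (degrees; the focal length in pixels is half the picture's height over the tangent of half this angle, whatever the lens; pixels are square), "cx", "cy" (the principal point, pixels), "R" (3x3) and "t" (3): a world point X has camera coordinates R X + t. Camera axes: x right, y down, z forward; pixel columns grow to the right and rows downward; lengths in mm; the calibration is good to about 2 mm. A picture is of the moment at which its call begins: read the wrist's pose just before it. calibration takes no time and is no camera call; for the wrist camera it gives the pose at the moment of the call.
- r.job_done(): hands the job in; it is judged then, once.
The state is a dict: "t": time; "joint_positions": joint angles; "joint_vel": joint speeds; "joint_torque": joint torques, N m; "tool_pos": TCP position; "eef_rot": TCP orientation; "wrist_force": force on the tool from outside, world axes, zero at the start; "moment": the same for the moment, N m; "grip_width": opening from 0.0 (shut) to 1.0 (fully open); "grasp_force": force on a finger pad.
Only numpy, scipy, OpenCV 4.12 (cv2) and the standard library are available. Lean on these libraries where they do the work, as an engineer would, in place of code of your own. Each camera call takes 0.05 s, during which the arm holds its last target. There are 200 camera calls.

## Working session

There is one attempt and no reset: what is moved stays moved. The work goes in short steps, Python scripts to look and compute and a shell command to move; the robot and the scene stay as the last step left them, time stands still between calls to the robot, and variables do not carry over. Pictures are saved under pics/ and viewed, at most 10 in all, crops included, and the job is handed in when it is done.

```bash
ls; mkdir -p pics; python3 - <<'E'
from rig import r
import cv2,numpy as np
o=r.get_obs();print(o,r.hold_point_z)
for n in("scene","side"):
    im=r.snapshot(n);cv2.imwrite(f"pics/{n}0.png",im);print(r.calibration(n))
E
```

```text
pics
{'t': 0.0, 'joint_positions': array([-7.91610371e+01,  7.13449883e+00,  9.46350656e+01,  8.85836993e-04,
        7.83512362e+01, -4.73130613e+00]), 'joint_vel': array([-0.0536791 , -0.03891989,  0.0747367 , -0.05303403,  0.06542118,
        0.0401338 ]), 'joint_torque': array([ 2.08973550e-03, -4.17598593e+01, -3.59932351e+01,  7.76395993e-02,
        4.93652711e-02, -1.73945950e-04]), 'tool_pos': array([ 174.34100607, -625.50775472,  213.36557622]), 'eef_rot': array([[ 9.63302859e-01,  2.68416573e-01, -3.81604383e-04],
       [ 2.68416778e-01, -9.63300646e-01,  2.07359897e-03],
       [ 1.88988582e-04, -2.09993284e-03, -9.99997777e-01]]), 'wrist_force': array([-0.32941217, -1.00826409,  0.28936903]), 'moment': array([0.01927923, 0.00174959, 0.00463411]), 'grasp_force': 0.0, 'grip_width': 0.9978746871527193} 18.8
{'fovy': 57.085683650112145, 'cx': 310.1747195160001, 'cy': 234.30603075145237, 'R': array([[-0.88162841, -0.47189383,  0.00689679],
       [-0.21584235,  0.39017151, -0.89508562],
       [ 0.41969445, -0.79062153, -0.44584096]]), 't': array([438.75811039, 261.44338944, 569.48269533])}
{'fovy': 51.95258133992134, 'cx': 321.2785809047986, 'cy': 235.20749689511004, 'R': array([[-0.9918143 , -0.12761554,  0.00432074],
       [-0.09832258,  0.74168815, -0.66349933],
       [ 0.08146819, -0.65849295, -0.7481644 ]]), 't': array([554.4374032 , 182.17377303, 810.23783286])}
```

View pics/scene0.png

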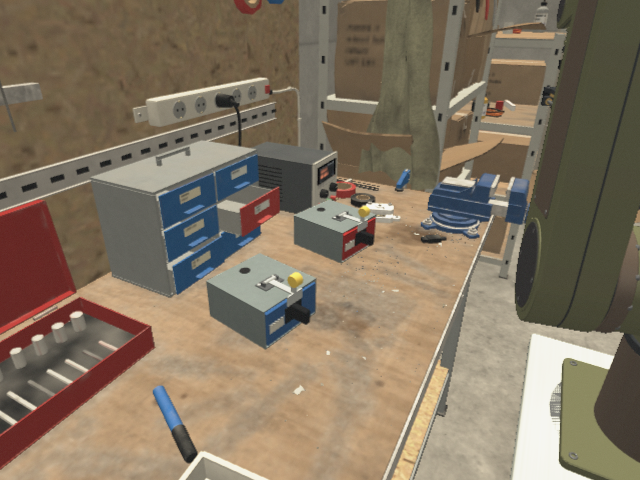

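View pics/side0.png

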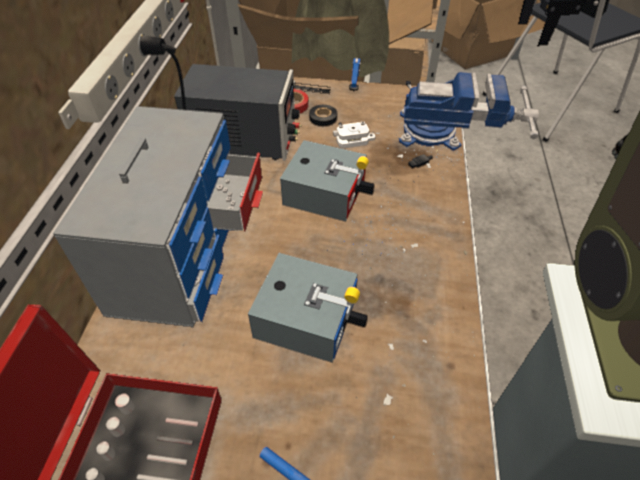

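The scene view shows the red chest at about (337,230), with its yellow grip at (365,211) and black pull at (366,239). The blue chest is nearer, with its grip at (295,280). In the side view the red chest's grip is at (363,162) and its lid spans about (283–362, 143–200).

```bash
cat > h.py <<'E'
import cv2,numpy as np
def ray(c,u,v,z):
    f=240/np.tan(np.radians(c["fovy"]/2)); R=np.array(c["R"]);t=np.array(c["t"])
    d=R.T@np.array([(u-c["cx"])/f,(v-c["cy"])/f,1]); o=-R.T@t
    return o+d*(z-o[2])/d[2]
def blobs(m,amin=20):
    n,l,s,c=cv2.connectedComponentsWithStats(m.astype(np.uint8))
    return [(c[i],s[i]) for i in range(1,n) if s[i][4]>amin]
def tri(c1,p1,c2,p2):
    A=[];b=[]
    for c,p in((c1,p1),(c2,p2)):
        o=ray(c,*p,0);d=ray(c,*p,100)-o;d/=np.linalg.norm(d);P=np.eye(3)-np.outer(d,d);A.append(P);b.append(P@o)
    return np.linalg.lstsq(np.vstack(A),np.hstack(b),rcond=None)[0]
E
python3 - <<'E'
from rig import r
from h import *
np.set_printoptions(precision=1,suppress=True)
Y={}
for n in("scene","side"):
    im=cv2.imread(f"pics/{n}0.png");c=r.calibration(n);h=cv2.cvtColor(im,cv2.COLOR_BGR2HSV)
    print(n)
    y=[b for b in blobs((abs(h[...,0].astype(int)-26)<6)&(h[...,1]>170)&(h[...,2]>120)) if 150<b[0][0]<450]
    for p,s in y: print("yel",p,s[4],ray(c,*p,105))
    Y[n]=(c,min(y,key=lambda b:b[0][1])[0])
    # lid: grey-green, find quad at red chest
    seed=(340,222) if n=="scene" else (310,185)
    print(im[seed[1],seed[0]])
    m=np.zeros((482,642),np.uint8)
    cv2.floodFill(cv2.GaussianBlur(im,(3,3),0),m,seed,0,(7,)*3,(7,)*3,cv2.FLOODFILL_FIXED_RANGE|cv2.FLOODFILL_MASK_ONLY|(255<<8))
    m=cv2.morphologyEx(m[1:-1,1:-1],cv2.MORPH_CLOSE,np.ones((5,5)))
    k=max(cv2.findContours(m,0,1)[0],key=cv2.contourArea);hu=cv2.convexHull(k)
    q=cv2.approxPolyN(hu,4,ensure_convex=True).reshape(-1,2)
    Q=np.array([ray(c,*p,75) for p in q])
    print(q,cv2.contourArea(hu));print(Q,np.linalg.norm(Q-np.roll(Q,-1,0),axis=1),np.degrees(np.arctan2(*(np.roll(Q,-1,0)-Q)[:,[1,0]].T)))
    v=cv2.resize(im[130:260,270:400],None,fx=3,fy=3,interpolation=2)
    cv2.polylines(v,[((q-[270,130])*3).astype(int)],True,(255,0,255));cv2.imwrite(f"pics/c_{n}.png",v)
print(tri(*Y["scene"],*Y["side"]))
cv2.imwrite("pics/c.png",np.hstack([cv2.imread(f"pics/c_{n}.png") for n in Y]))
E
```

```text
sceneTraceback (most recent call last):
  File "<stdin>", line 10, in <module>
ValueError: min() iterable argument is empty
```

```bash
cat > m.py <<'E'
from rig import r
from h import *
np.set_printoptions(precision=1,suppress=True)
Y={}
for n in("scene","side"):
    im=cv2.imread(f"pics/{n}0.png");c=r.calibration(n);h=cv2.cvtColor(im,cv2.COLOR_BGR2HSV)
    print(n)
    i=(211,365) if n=="scene" else (162,363); print(h[i])
    y=[b for b in blobs((abs(h[...,0].astype(int)-25)<6)&(h[...,1]>185)&(h[...,2]>120)) if 150<b[0][0]<450]
    for p,s in y: print("yel",p,s,ray(c,*p,105))
    Y[n]=(c,min(y,key=lambda b:b[0][1])[0])
    seed=(325,219) if n=="scene" else (310,185)
    print(im[seed[1],seed[0]])
    m=np.zeros((482,642),np.uint8)
    cv2.floodFill(cv2.GaussianBlur(im,(3,3),0),m,seed,0,(12,)*3,(12,)*3,cv2.FLOODFILL_FIXED_RANGE|cv2.FLOODFILL_MASK_ONLY|(255<<8))
    m=cv2.morphologyEx(m[1:-1,1:-1],cv2.MORPH_CLOSE,np.ones((5,5)))
    k=max(cv2.findContours(m,0,1)[0],key=cv2.contourArea);hu=cv2.convexHull(k)
    q=cv2.approxPolyN(hu,4,ensure_convex=True).reshape(-1,2)
    Q=np.array([ray(c,*p,75) for p in q])
    print(q,cv2.contourArea(hu));print(Q,np.linalg.norm(Q-np.roll(Q,-1,0),axis=1),np.degrees(np.arctan2(*(np.roll(Q,-1,0)-Q)[:,[1,0]].T)))
    v=cv2.resize(im[130:260,270:400],None,fx=3,fy=3,interpolation=2)
    cv2.polylines(v,[((q-[270,130])*3).astype(int)],True,(255,0,255));cv2.imwrite(f"pics/c_{n}.png",v)
print(tri(*Y["scene"],*Y["side"]))
cv2.imwrite("pics/c.png",np.hstack([cv2.imread(f"pics/c_{n}.png") for n in Y]))
E
sed -i 's/>185/>140/' m.py; python3 m.py
```

```text
scene
[ 22 159 172]
yel [363.4 211.2] [359 207  10  10  75] [ 514.1 -273.   105. ]
yel [294.6 280.4] [288 275  14  12 124] [505.7  39.1 105. ]
[162 175 167]
[[381 214]
 [341 231]
 [296 215]
 [327 199]] 1163.5
[[ 496.9 -342.9   75. ]
 [ 540.4 -217.    75. ]
 [ 665.1 -243.1   75. ]
 [ 646.3 -365.2   75. ]] [133.2 127.4 123.6 151.1] [ 70.9 -11.8 -98.7 171.5]
side
[ 23 220 202]
yel [362.3 162.3] [357 157  12  12 115] [ 514.6 -273.8  105. ]
yel [352.  294.6] [345 287  15  16 188] [507.6  37.2 105. ]
[135 141 134]Traceback (most recent call last):
  File "m.py", line 18, in <module>
    q=cv2.approxPolyN(hu,4,ensure_convex=True).reshape(-1,2)
      ~~~~~~~~~~~~~~~^^^^^^^^^^^^^^^^^^^^^^^^^
cv2.error: OpenCV(4.12.0) /io/opencv/modules/imgproc/src/approx.cpp:987: error: (-215:Assertion failed) (curve.cols == 1 && curve.rows >= nsides) || (curve.rows == 1 && curve.cols >= nsides) in function 'approxPolyN'
```

```bash
python3 -m crank '[[0,0,-0.06,0,1],[0.05,-0.034,-0.08,0,1],[0.10,-0.068,-0.08,0,1],[0.15,-0.102,-0.08,0,1],[0.20,-0.136,-0.08,0,1]]'
python3 -m crank '[[0.05,-0.034,0,0.15,1],[0.10,-0.068,0,0.3,1],[0.15,-0.102,0,0.45,1],[0.18,-0.125,0,0.45,1],[0.18,-0.125,0,0.45,1]]'
python3 - <<'E'
from rig import r
import cv2
o=r.get_obs();print(o["t"],o["tool_pos"],o["eef_rot"][:,0]);print(r.calibration("wrist"))
cv2.imwrite("pics/w1.png",r.snapshot("wrist"))
E
```

```text
t: 0.72
tool_pos: [331.4, -439.7, 294.2]
eef_rot: [[0.963, 0.268, -0.0], [0.268, -0.963, 0.0], [0.0, -0.0, -1.0]]
wrist_force: [0.8, 0.5, -0.0]
grip_width: 1.0
grasp_force: 0.0
t: 1.35
tool_pos: [471.4, -270.7, 294.1]
eef_rot: [[0.985, -0.173, -0.001], [-0.173, -0.985, 0.001], [-0.001, -0.001, -1.0]]
wrist_force: [-1.1, 0.4, -0.2]
grip_width: 0.998
grasp_force: 0.0
1.35 [ 471.35724818 -270.67327079  294.09853981] [ 9.84893133e-01 -1.73161164e-01 -8.53173436e-04]
{'fovy': 58.37101060313908, 'cx': 319.0110442680534, 'cy': 239.48751772616464, 'R': array([[-1.73477531e-01, -9.84837534e-01, -7.60713687e-04],
       [-9.57542644e-01,  1.68488887e-01,  2.33930718e-01],
       [-2.30255579e-01,  4.13101392e-02, -9.72252971e-01]]), 't': array([-185.19420366,  452.75435947,  586.87336941])}
```

View pics/w1.png

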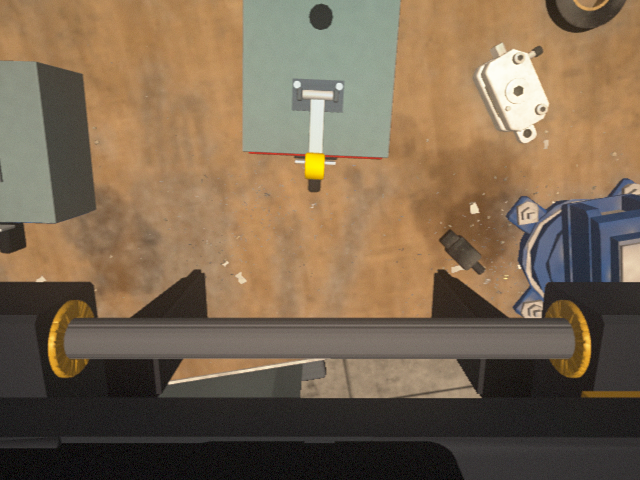

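The wrist view looks straight onto the red chest: hinge at about (318,96), grip at (315,166), pull at (314,185), front lid edge from (244,152) to (388,157). The vise is to the right.

```bash
python3 - <<'E'
from rig import r
from h import *
np.set_printoptions(precision=1,suppress=True)
im=cv2.imread("pics/w1.png");c=r.calibration("wrist");h=cv2.cvtColor(im,cv2.COLOR_BGR2HSV)
for p,s in blobs((abs(h[...,0].astype(int)-25)<6)&(h[...,1]>150)&(h[...,2]>120)):
    if s[1]<200: print("yel",p,s,ray(c,*p,105))
H=h[...,0].astype(int)
lid=((H>40)&(H<105)&(h[...,2]>90)&(h[...,1]>10)).astype(np.uint8);lid[:,:200]=0;lid[:,450:]=0;lid[200:]=0
L=[(np.where(lid[y])[0].min(),y) for y in range(10,145,5)];Rr=[(np.where(lid[y])[0].max(),y) for y in range(10,145,5)]
F=[(x,np.where(lid[:190,x])[0].max()) for x in list(range(250,292,4))+list(range(340,384,4))]
out={}
for n,e in(("L",L),("R",Rr),("F",F)):
    P=np.array([ray(c,*p,75)[:2] for p in e],np.float32)
    vx,vy,x0,y0=cv2.fitLine(P,cv2.DIST_HUBER,0,.01,.01).ravel();a=np.degrees(np.arctan2(vy,vx));print(n,a,x0,y0);out[n]=(a,x0,y0)
red=((H<8)|(H>172))&(h[...,1]>120);red[200:]=0
print([b[0] for b in blobs(red,10)])
for yaw in (-9.5,-10,-10.5):
    a=np.radians(yaw);ex=np.array([np.cos(a),np.sin(a)]);ey=np.array([-ex[1],ex[0]])
    l=np.dot(out["L"][1:],ey);rr=np.dot(out["R"][1:],ey);f=np.dot(out["F"][1:],ex)
    print(yaw,"w",l-rr,"hinge",(f+50)*ex+(l+rr)/2*ey,"grip",(f-8)*ex+(l+rr)/2*ey,"pull",(f-21)*ex+(l+rr)/2*ey)
print("hinge px",ray(c,318,96,82))
E
```

```text
yel [314.3 165.7] [305 153  20  27 511] [ 513.1 -276.1  105. ]
L -12.43675 604.4811 -231.58821
R -12.930986 574.07837 -354.72232
F 77.35996 522.1185 -278.08142
[array([276.7, 153.4]), array([352.1, 156.8])]
-9.5 w 126.46329374579864 hinge [ 570.8 -290.1] grip [ 513.6 -280.5] pull [ 500.8 -278.3]
-10 w 126.54280087382205 hinge [ 570.8 -289.9] grip [ 513.7 -279.8] pull [ 500.9 -277.6]
-10.5 w 126.61267127762851 hinge [ 570.8 -289.7] grip [ 513.8 -279.2] pull [ 501.  -276.8]
hinge px [ 568.5 -289.    82. ]
```

```bash
python3 -m crank '[[0.043,-0.0026,0.05,0.045,0.2],[0.043,-0.0026,0.11,0.045,0.1],[0.043,-0.0026,0.15,0.045,0],[0.043,-0.0026,0.15,0.045,0],[0.043,-0.0026,0.15,0.045,0]]' 10
python3 - <<'E'
from rig import r
from h import *
o=r.get_obs();print(o["t"],o["tool_pos"],o["eef_rot"][:,0]);c=r.calibration("wrist");im=r.snapshot("wrist")
cv2.imwrite("pics/w2.png",im);h=cv2.cvtColor(im,cv2.COLOR_BGR2HSV)
for p,s in blobs((abs(h[...,0].astype(int)-25)<6)&(h[...,1]>150)&(h[...,2]>120)): print(p,s,ray(c,*p,105))
E
```

```text
t: 2.02
tool_pos: [513.7, -279.2, 146.7]
eef_rot: [[0.975, -0.223, 0.002], [-0.223, -0.975, -0.002], [0.002, 0.001, -1.0]]
wrist_force: [0.7, 0.3, 0.7]
grip_width: 0.536
grasp_force: 0.0
2.025 [ 513.69702543 -279.23863369  146.68794143] [ 0.97489601 -0.22264678  0.0024853 ]
[308.67575994 271.01870616] [ 293  251   32   41 1283] [ 513.47292802 -274.33398895  105.        ]
[172.98051948 351.13636364] [171 332   8  43 154] [ 485.71975867 -192.40714084  105.        ]
[465.60344828 348.06034483] [463 332   6  35 116] [ 452.13841153 -347.06116294  105.        ]
```

View pics/w2.png

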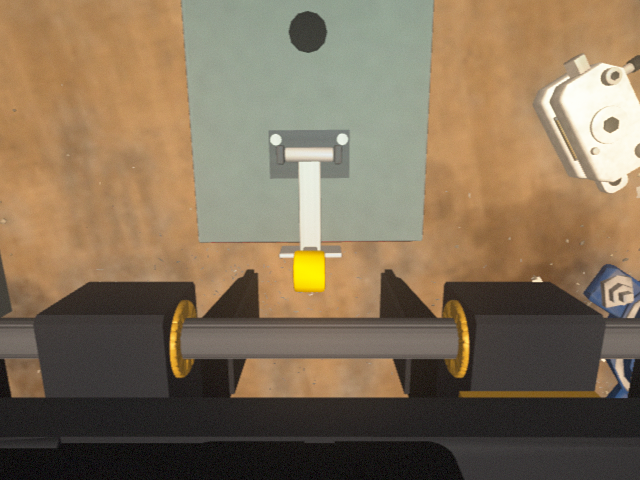

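The grip is at (309,271), with the fingers' midline at about column 319. So the tool has to shift about 4.5 mm to the left before it goes down.

```bash
python3 -m crank '[[0,-0.0045,0.02,0,0],[0,-0.0045,0.04,0,0],[0,-0.0045,0.059,0,0],[0,-0.0045,0.059,0,0],[0,-0.0045,0.059,0,-0.3]]' 10
python3 -m crank '[[0,0,0,0,-1],[0,0,0,0,-1],[0,0,0,0,-1],[0,0,0,0,-1]]' 10
```

```text
t: 2.7
tool_pos: [514.3, -273.4, 85.6]
eef_rot: [[0.975, -0.221, -0.0], [-0.221, -0.975, 0.0], [-0.0, -0.0, -1.0]]
wrist_force: [-0.3, -0.1, 0.8]
grip_width: 0.44
grasp_force: 0.0
t: 3.2
tool_pos: [514.4, -274.1, 86.3]
eef_rot: [[0.975, -0.221, 0.001], [-0.221, -0.975, -0.002], [0.001, 0.001, -1.0]]
wrist_force: [-0.4, -2.7, 2.3]
grip_width: 0.168
grasp_force: 10.0
```

```bash
python3 -m crank '[[0.0064,0,-0.0111,0,-1],[0.015,0,-0.0211,0,-1],[0.0256,0,-0.029,0,-1],[0.0375,0,-0.0346,0,-1],[0.0503,0,-0.0375,0,-1]]' 10
python3 - <<'E'
from rig import r
from h import *
o=r.get_obs();print(o["moment"]);im=r.snapshot("wrist");cv2.imwrite("pics/w3.png",im)
E
```

```text
t: 3.82
tool_pos: [564.1, -285.1, 124.1]
eef_rot: [[0.975, -0.221, 0.0], [-0.221, -0.975, -0.001], [0.0, 0.001, -1.0]]
wrist_force: [-2.0, -4.6, -2.1]
grip_width: 0.169
grasp_force: 10.0
[-0.79718329  0.5827288   0.08452015]
```

View pics/w3.png

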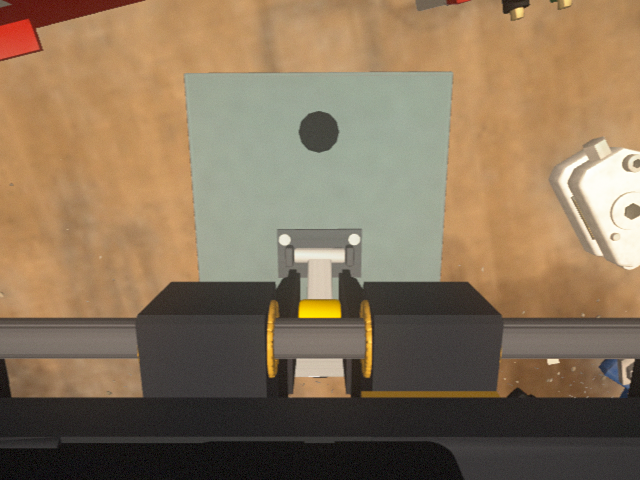

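The stay is upright between the fingers, with the yellow at (320,308), and it is still held. I'll carry it on over.

```bash
python3 -m crank '[[0.0132,0,-0.0003,0,-1],[0.0261,0,0.0023,0,-1],[0.0382,0,0.0074,0,-1],[0.049,0,0.015,0,-1],[0.058,0,0.0246,0,-1]]' 10
python3 -m crank '[[0,0,0,0,-1],[0,0,0,0,-1],[0,0,0,0,-0.2],[0,0,0,0,0],[0,0,0,0,0]]' 10
python3 -m crank '[[0,0,0,0,0],[0,0,-0.03,0,0],[0,0,-0.08,0,0],[-0.05,0,-0.1,0,0],[-0.1,0,-0.1,0,0]]' 10
python3 - <<'E'
from rig import r
from h import *
print(r.get_obs()["t"]);im=r.snapshot("wrist");cv2.imwrite("pics/w4.png",im)
E
```

```text
t: 4.5
tool_pos: [621.7, -297.8, 99.0]
eef_rot: [[0.975, -0.221, 0.003], [-0.221, -0.975, -0.001], [0.003, 0.0, -1.0]]
wrist_force: [1.8, -4.7, 3.0]
grip_width: 0.166
grasp_force: 10.0
t: 5.12
tool_pos: [619.3, -296.4, 97.3]
eef_rot: [[0.975, -0.221, -0.002], [-0.221, -0.975, 0.002], [-0.002, -0.001, -1.0]]
wrist_force: [0.7, 0.2, 0.3]
grip_width: 0.426
grasp_force: 0.0
t: 5.75
tool_pos: [522.6, -275.7, 201.7]
eef_rot: [[0.975, -0.221, 0.004], [-0.221, -0.975, -0.003], [0.005, 0.002, -1.0]]
wrist_force: [-0.6, -0.1, -0.1]
grip_width: 0.501
grasp_force: 0.0
5.75
```

View pics/w4.png

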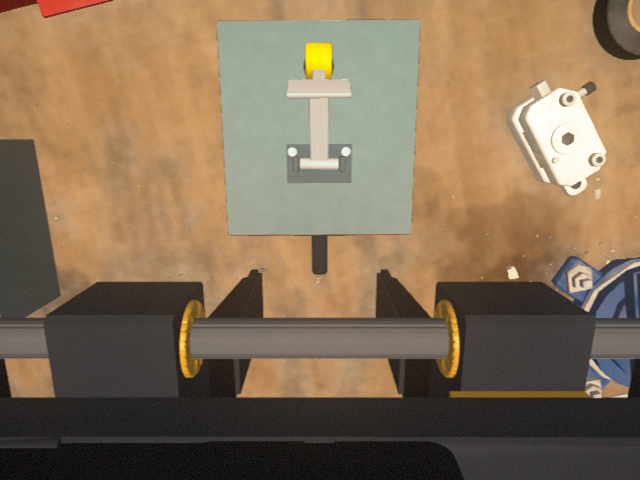

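The stay lies back on the lid, with its grip at (318,58) and lip at (319,88). The black pull is free at (320,255).

```bash
python3 -m crank '[[-0.0245,0,0.04,0,0],[-0.0245,0,0.08,0,0],[-0.0245,0,0.08,0,0],[-0.0245,0,0.08,0,0]]' 20
python3 - <<'E'
from rig import r
from h import *
print(r.get_obs()["tool_pos"]);c=r.calibration("wrist");im=r.snapshot("wrist");cv2.imwrite("pics/w5.png",im)
m=(im.max(2)<60);m[275:]=0
for p,s in blobs(m,60): print(p,s,ray(c,*p,57))
E
```

```text
t: 6.3
tool_pos: [499.4, -270.3, 120.1]
eef_rot: [[0.975, -0.221, 0.002], [-0.221, -0.975, -0.001], [0.002, 0.001, -1.0]]
wrist_force: [-0.1, 0.4, -0.6]
grip_width: 0.5
grasp_force: 0.0
[ 499.38645953 -270.31513861  120.0615124 ]
```

View pics/w5.png

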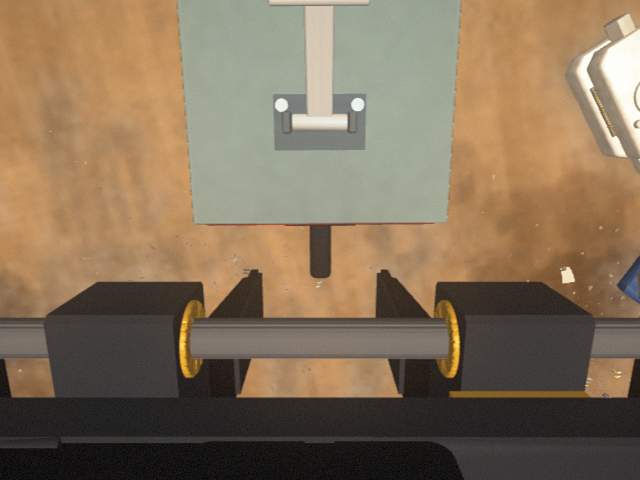

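The pull is centred between the fingers, at (320,250).

```bash
python3 -m crank '[[0,0,0.04,0,0],[0,0,0.075,0,0],[0,0,0.094,0,0],[0,0,0.094,0,0],[0,0,0.094,0,-0.4]]' 20
python3 -m crank '[[0,0,0,0,-1],[0,0,0,0,-1],[0,0,0,0,-1],[0,0,0,0,-1]]' 20
```

```text
t: 6.98
tool_pos: [499.9, -270.7, 26.5]
eef_rot: [[0.975, -0.221, 0.003], [-0.221, -0.975, -0.002], [0.003, 0.001, -1.0]]
wrist_force: [-1.1, -0.1, 0.7]
grip_width: 0.441
grasp_force: 0.0
t: 7.48
tool_pos: [498.5, -270.7, 25.0]
eef_rot: [[0.975, -0.221, 0.0], [-0.221, -0.975, -0.002], [0.001, 0.002, -1.0]]
wrist_force: [-0.6, -3.1, 2.0]
grip_width: 0.127
grasp_force: 20.0
```

```bash
python3 -m crank '[[-0.014,0,0,0,-1],[-0.028,0,0,0,-1],[-0.042,0,0,0,-1],[-0.056,0,0,0,-1],[-0.068,0,0,0,-1]]' 20
python3 -m crank '[[0,0,0,0,-1],[0,0,0,0,-1],[0,0,0,0,0],[0,0,0,0,0],[0,0,0,0,0]]' 20
python3 -m crank '[[0,0,-0.03,0,0],[0,0,-0.08,0,0],[0,0,-0.13,0,0],[0,0,-0.17,0,0],[0,0,-0.17,0,0]]' 20
python3 - <<'E'
from rig import r
from h import *
im=r.snapshot("wrist");cv2.imwrite("pics/w6.png",np.hstack([cv2.resize(im,(400,300)),cv2.resize(r.snapshot("side"),(400,300))]))
E
```

```text
t: 8.1
tool_pos: [431.7, -255.9, 25.1]
eef_rot: [[0.975, -0.221, 0.001], [-0.221, -0.975, -0.003], [0.002, 0.003, -1.0]]
wrist_force: [-0.1, -6.5, -0.4]
grip_width: 0.129
grasp_force: 20.0
t: 8.72
tool_pos: [431.8, -254.2, 24.3]
eef_rot: [[0.975, -0.221, -0.0], [-0.221, -0.975, 0.001], [-0.001, -0.001, -1.0]]
wrist_force: [-0.3, -0.3, 0.1]
grip_width: 0.383
grasp_force: 0.0
t: 9.35
tool_pos: [434.1, -255.9, 199.0]
eef_rot: [[0.975, -0.221, 0.007], [-0.221, -0.975, -0.005], [0.007, 0.003, -1.0]]
wrist_force: [0.0, -1.0, 0.5]
grip_width: 0.498
grasp_force: 0.0
```

View pics/w6.png

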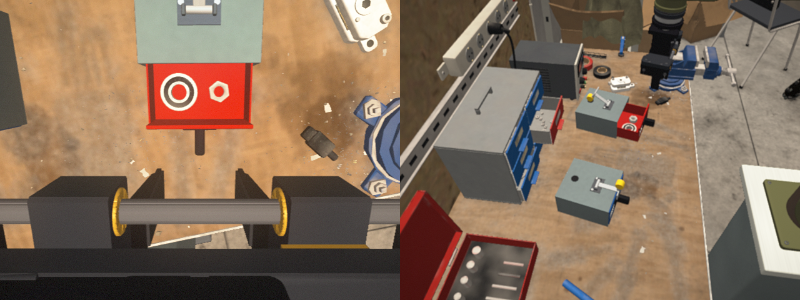

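The left half, from the wrist camera, shows the red drawer well out: its lid edge is at row 62 and its front at row 125. The right half, from the side camera, shows the red stay lying back at (595,98) and the blue stay still down at (620,184).

```bash
python3 -m crank '[[0,0,0,0,0],[0,0,0,0,0]]' >/dev/null; python3 -c "
from rig import r
print(r.job_done())"
```

```text
the job is handed in; nothing more can be done
None
```

I handed the job in at about 9.6 s: the red stay lies back on the lid, the red drawer was pulled about 67 mm out and released, and the blue stay is still down; no verdict came back from the judge.

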